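# Post a returned medicine carton through the sprung flap of the returns box

### The arm

A 6-joint arm with a two-finger parallel gripper is mounted at the origin on the work surface. World frame = base frame: x ahead of the robot, y to its left, z up, the work surface at z = 0. Lengths are in m, angles in rad, forces in N, time in s.
With the tool pointing down it reaches from about 0.35 to 0.775 m from the base axis. Payload 5.5 kg.
Tool frame: the origin (TCP) lies between the finger pads; the fingertips stand 17 mm ahead of it and the grasp point (between the pads) lies 2 mm behind it (env.finger_overhang is the distance from the TCP to the fingertips, in m); z points along the fingers, y is the line along which they close (so a half turn about z gives the same grasp; the last joint's range is limited). The gripper opens to 85 mm and grips with 20 to 120 N. Pads are 22 mm wide; open, the fingers measure 114 mm over their backs; the gripper's body (76 mm by 85 mm) begins 54 mm behind the grasp point. The pads swing forward as they close: fully open they stand 13 mm farther back than shut.
Start: joints at [1.021, 0.313, 0.046, 1.304, 0, 1.431], TCP at [0.229, 0.527, 0.248] pointing down, gripper open.
Joint ranges: [-2.76, 2.76], [-0.86, 1.69], [-1.03, 1.26], [-2.2, 2.34], [-1.47, 1.5], [-3.14, 3.14]. Speed limits (rad/s): [2.57, 2.57, 3.14, 3.14, 3.14, 3.14].

### API

Orientations are given as a unit quaternion [w, x, y, z].
In Python, from workcell import env gives the robot as it stands. The module is installed in compiled form; this text tells all that it offers.
- The arm moves only by the shell command python3 -m pendant 'ROWS' [FORCE]. ROWS is JSON, a list of rows, each a list of 5 numbers: the gripper's target within -1 to 1 (fully open at 1, half-way at 0, shut at -1), then the shift along the tool's x, y, z in m, then the turn about the tool's z in rad. A call has 1 to 8 rows; each row shifts and turns the commanded pose from where the row before left it, along the tool's axes as they then stand; what a row does not reach is not made up. A row lasts 1/8 s, in which the tool goes at most 62.5 mm and 10.7 degrees, less where a joint would pass 70% of its speed; a pose out of reach is approached as far as the arm can. A call with a gripper value outside its range is refused whole. The fingers move at their own pace and stop on an object; FORCE is the grip in N (left out, the last holds). Time passes only in rows, so rows that do not move let the fingers close. It gives the time, the measured TCP pose, the force, the opening and the grip force at its end, in the units of the state.
- env.get_state(): the state, without advancing time (a new reading comes with each control period).
- env.read_camera(name): name is "scene" or "top"; returns the picture (420x560x3 uint8, red, green, blue); there is no depth.
- env.calibration(name): a dict with "K" (3x3 intrinsics, pixels), "T" (4x4, takes a point from camera to world coordinates). Camera axes: x right, y down, z forward; pixel columns grow to the right and rows downward; lengths in m; the calibration is good to about 2 mm. A picture is of the moment at which its call begins. calibration takes no time and is no camera call.
- env.hand_in(): hands the job in; it is judged then, once.
Trained networks look in the newest picture that a camera, given by its name, has taken for a name from the list of things; names that differ only in an ending like _2 or _b are one class to them, and where a whole thing is asked for, a point or a joint stands for the part that bears it (a point fixed in the world has none). Each returns a list of dicts, best first, with "score" (0 to 1); they miss things now and then, are a little off and sometimes report something else, mostly with a low value. They report only what shows in the picture. A call takes as long as a camera call. They do not tell look-alikes from the thing itself.
- env.recognise(camera, label): "centre" ([column, row] in pixels, amid what is visible of it).
The state is a dict: "clock": time; "joint_pos": joint angles; "qvel": joint speeds; "tau": joint torques, N m; "tcp_pos": TCP position; "orientation": TCP orientation; "wrist_force": force on the tool from outside, world axes, zero at the start; "ft_torque": the same for the moment, N m; "finger_gap": finger opening in m; "grip_force": force on a finger pad.
Only numpy, scipy, OpenCV 4.12 (cv2) and the standard library are available. Lean on these libraries where they do the work, as an engineer would, in place of code of your own. Each camera call takes 0.05 s, during which the arm holds its last target. There are 200 camera calls.

### The job

Post the orange medicine carton that lies on the ledge of the returns box: open the sprung steel flap with one finger before the carton goes over it, and while that finger keeps the flap down push the carton over the edge with the other finger so that it drops inside, then let the flap spring shut. Slide the carton, do not pick it up and do not push it onto the closed flap. Leave the pill jar on the ledge and the things standing beside the box alone.

Things in the scene. Friction and masses are not known exactly. Their poses are not given: they have to be found in the camera images.
- returns_box: Fixed medicine returns box: blue tub, flat white lid, 328 mm long (its x), 248 wide (y), lid's top face 150 mm above the counter. Origin at the centre of its underside, z up, x from the loading ledge towards the flap. A lip 8 mm wide, 5 mm high runs round the lid (inner faces at x = +-156, y = +-116 mm). The tub is hollow under the whole 5 mm thick lid, inner floor 6 mm above the counter.
- ledge_edge (a point): Middle of the edge where the ledge ends and the opening begins, on the lid's top face (box x = -12, y = 0, z = 150 mm), axes as the box's. Behind it the flat ledge reaches back to the lip at box x = -156. Ahead of it lies the opening, box x = -12 to 120, y = -95 to 95 mm, filled by the flap; then fixed lid again.
- flap (a joint): Steel flap, rad: 0 shut and flush with the lid, grows as its edge at the ledge goes down into the box, stop at 1.2. Plate 128 x 186 x 4 mm, hinged on the side away from the ledge (line along box y at box x = 120, z = 148 mm). A spring shuts it: 0.24 N m to start, 0.44 at 0.8 rad (2 to 3 N at the free edge, 5 to 9 N at 50 mm from the hinge), lightly damped. The carton's weight does not open it.
- flap_edge (a point): Middle of the flap's free edge (the one with the green strip, next to the ledge), on its upper face; moves with the flap. Box x = -10, y = 0, z = 150 mm when shut.
- carton_center (a point): Centre of the loose orange medicine carton with a white and a green band, 32 mm (its x) by 86 (y) by 22 mm high, about 50 to 100 g, lying flat on the ledge, its long side roughly along the opening's edge (within 0.15 rad) and 5 to 60 mm short of it. Axes along its sides, x roughly along the box's x.
- pill_jar_center (a point): Centre (half-way up) of the loose amber pill jar with a white cap, 36 mm across, 58 mm tall, standing on the ledge beside the carton on the box's +y side. Leave it alone.
- sanitiser: Loose clear pump bottle with a green label, 60 by 60 mm, 169 mm tall, standing on the counter; origin at the centre of its underside. Leave it alone.
- syrup_pack: Loose white and blue upright carton, 58 by 58 by 135 mm, standing on the counter; origin at the centre of its underside. Leave it alone.
- scanner_dock: Loose black and orange hand scanner on its grey dock, 70 by 170 by 52 mm, standing on the counter; origin at the centre of its underside. Leave it alone.
Not all that is in view belongs to the job. What is shaped like the part that bears carton_center but blue or purple is not meant.

How it is judged:
By the outcome, as a careful person would: the job done as asked, in the order asked, and still so for the second after the job is handed in, with the robot touching nothing.
It also fails if it takes over 42 s, if anything falls off the work surface, if the arm or the gripper's body presses on something with over 40 N, if the wrist force passes 120 N, or if a joint passes its speed limit or range.

## Working session

There is one attempt and no reset: what is moved stays moved. The work goes in short steps, Python scripts to look and compute and a shell command to move; the robot and the scene stay as the last step left them, time stands still between calls to the robot, and variables do not carry over. Pictures are saved under pics/ and viewed, at most 10 in all, crops included, and the job is handed in when it is done.

```bash
mkdir -p pics; cat > h.py <<'E'
import numpy as np, cv2
from workcell import env
def proj(cam,P):
    c=env.calibration(cam);T=np.linalg.inv(c["T"]);P=np.atleast_2d(P)
    q=(T[:3,:3]@P.T).T+T[:3,3];u=(c["K"]@q.T).T
    return u[:,:2]/u[:,2:]
def ray(cam,px,z):
    c=env.calibration(cam);T=np.array(c["T"]);d=T[:3,:3]@np.linalg.inv(c["K"])@np.array([px[0],px[1],1.])
    o=T[:3,3];return o+d*(z-o[2])/d[2]
def shot(cam,name):
    im=env.read_camera(cam);cv2.imwrite("pics/"+name,im[:,:,::-1]);return im
E
python3 - <<'E'
from h import *
a=shot("top","t0.png");b=shot("scene","s0.png")
for c in("top","scene"):
  for l in("returns_box","flap","carton_center","pill_jar_center","sanitiser","syrup_pack","scanner_dock"):
    print(c,l,[(np.round(r["centre"]),round(r["score"],2)) for r in env.recognise(c,l)[:3]])
s=env.get_state();print(s["clock"],s["orientation"],s["tcp_pos"],s["finger_gap"])
E
```

```text
top returns_box [(array([257., 230.]), 0.58), (array([438., 282.]), 0.25), (array([274., 235.]), 0.18)]
top flap [(array([274., 236.]), 0.87)]
top carton_center [(array([168., 242.]), 0.77), (array([229., 225.]), 0.67), (array([247., 152.]), 0.55)]
top pill_jar_center [(array([224., 181.]), 0.7)]
top sanitiser [(array([439., 283.]), 0.94)]
top syrup_pack [(array([422., 214.]), 0.55)]
top scanner_dock [(array([146., 210.]), 0.92)]
scene returns_box [(array([316., 241.]), 0.84)]
scene flap [(array([309., 201.]), 0.81)]
scene carton_center [(array([394., 315.]), 0.83), (array([328., 221.]), 0.8), (array([238., 295.]), 0.77)]
scene pill_jar_center [(array([291., 236.]), 0.89)]
scene sanitiser [(array([265., 146.]), 0.68)]
scene syrup_pack [(array([221., 165.]), 0.79)]
scene scanner_dock [(array([371., 349.]), 0.76), (array([316., 238.]), 0.67)]
0.8 [2.23484581e-05 2.03453072e-01 9.79084697e-01 6.13189384e-05] [0.22911561 0.52743891 0.24833359] 0.08510794350739302
```

View pics/t0.png

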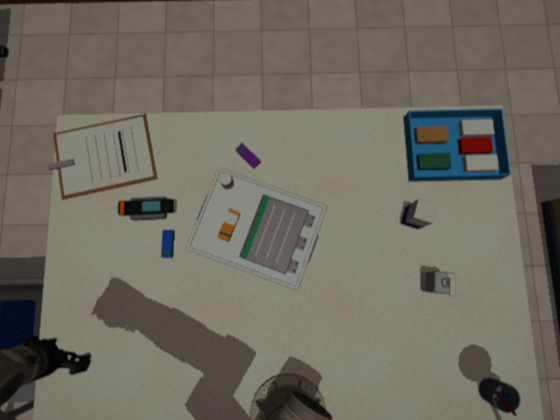

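View pics/s0.png

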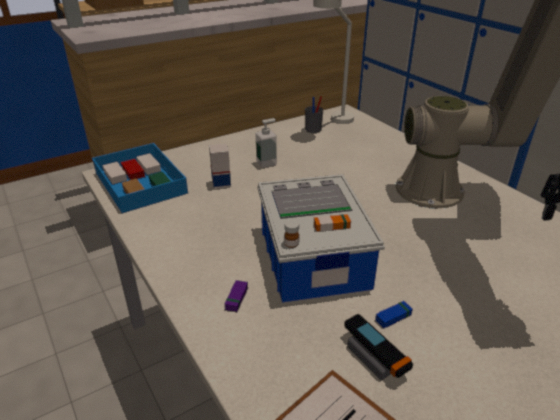

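The scene camera agrees with the top view. In the top view, these could be taken for the carton: the blue one (168,243), the purple one (248,155), the tray's orange block (432,134) and the orange/white one on the ledge (229,225). I choose the last and check it in a close crop.

```bash
python3 - <<'E'
from h import *
im=cv2.imread("pics/t0.png")[155:300,175:340]
im=cv2.resize(im,None,fx=4,fy=4,interpolation=cv2.INTER_CUBIC);cv2.imwrite("pics/c0.png",cv2.convertScaleAbs(im,alpha=1.3))
for p in [(221,168),(327,206),(298,288),(187,247)]: print(np.round(ray("top",p,.155),4))
for p in [(229,225),(224,181)]: print(np.round(ray("top",p,.17),4))
print(env.calibration("top")["T"][:3,3],env.calibration("scene")["T"][:3,3])
E
```

```text
[0.7044 0.1759 0.155 ]
[ 0.5863 -0.1231  0.155 ]
[ 0.3615 -0.034   0.155 ]
[0.4802 0.2695 0.155 ]
[0.5367 0.1514 0.17  ]
[0.6619 0.1652 0.17  ]
[0.37718536 0.0171161  1.26971812] [1.15798722 0.90142534 0.84520246]
```

View pics/c0.png

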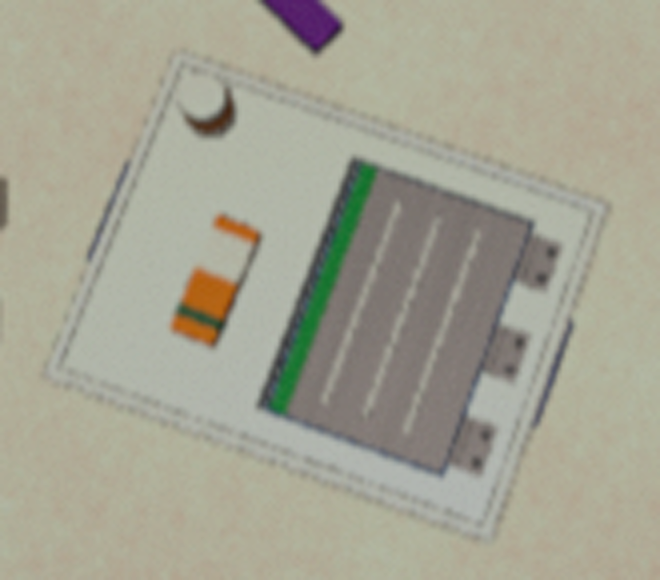

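```bash
cat >> h.py <<'E'
from scipy.optimize import least_squares
def w(b,pose):
    c,s=np.cos(pose[2]),np.sin(pose[2]);b=np.atleast_2d(b);return np.c_[pose[0]+c*b[:,0]-s*b[:,1],pose[1]+s*b[:,0]+c*b[:,1],b[:,2]]
def fit(B,px,x0,cam="top"):
    r=least_squares(lambda p:(proj(cam,w(B,p))-px).ravel(),x0);return r.x,r.fun.reshape(-1,2)
E
python3 - <<'E'
from h import *
c=lambda L:np.array(L)/4+[175-.4,155-.4]
B=np.array([(-.164,.124,.155),(.164,.124,.155),(.164,-.124,.155),(-.164,-.124,.155),(-.012,.095,.15),(.12,.095,.15),(.12,-.095,.15),(-.012,-.095,.15)])
px=c([(178,52),(608,205),(492,540),(46,375),(355,158),(533,220),(443,473),(262,407)])
p,f=fit(B,px,[.53,.07,-1.2]);print("box",p,np.round(f,1).tolist())
K=np.array([(-.016,.043,.172),(.016,.043,.172),(.016,-.043,.172),(-.016,-.043,.172)])
q,g=fit(K,c([(217,213),(260,234),(213,347),(172,330)]),[.53,.15,-1.2]);print("carton",q,np.round(g,1).tolist())
R=lambda a:np.array([[np.cos(a),-np.sin(a)],[np.sin(a),np.cos(a)]])
print("carton in box",R(p[2]).T@(q[:2]-p[:2]),q[2]-p[2])
j=ray("top",c([(205,98)])[0],.208);print("jar",R(p[2]).T@(j[:2]-p[:2]))
s=env.get_state()
from scipy.spatial.transform import Rotation as Ro
o=s["orientation"];M=Ro.from_quat([*o[1:],o[0]]).as_matrix();print(np.round(M,3),s["joint_pos"])
E
```

```text
box [ 0.53299982  0.0761131  -1.94259626] [[-0.9, -0.8], [-0.1, -0.8], [-0.4, -0.2], [-0.8, -0.2], [1.1, 0.0], [0.4, 0.1], [0.2, 0.8], [0.5, 0.9]]
carton [ 0.53710688  0.15247224 -1.96041201] [[0.2, 0.5], [0.1, -0.7], [0.1, 0.0], [-0.5, 0.1]]
carton in box [-0.07263396 -0.02391429] -0.01781575272729352
jar [-0.11874558  0.08712131]
[[-0.917  0.398  0.   ]
 [ 0.398  0.917  0.   ]
 [-0.     0.    -1.   ]] [ 1.02142694e+00  3.13196122e-01  4.61200185e-02  1.30358970e+00
 -6.54551205e-07  1.43119389e+00]
```

The crop shows the orange carton with white and green bands on the ledge, centre near crop (215,280), i.e. pixel (229,225). The jar is at crop (205,98), clear of it. The two fingertips must end at different heights, one below the lid and one above, so the tool has to tilt. I'll test in free air whether reaching past the arm's limit tilts it.

```bash
python3 -m pendant '[[1,0,0.06,0,0],[1,0,0.06,0,0],[1,0,0.06,0,0],[1,0,0.06,0,0],[1,0,0.06,0,0]]'; python3 -c "
from h import *;s=env.get_state();print(s['joint_pos'],s['orientation'])"
```

```text
clock: 1.42
tcp_pos: [0.3337, 0.7664, 0.242]
orientation: [0.003, 0.203, 0.979, 0.012]
wrist_force: [1.4, 1.8, 1.1]
finger_gap: 0.0855
grip_force: 0.0
[1.06377367e+00 1.00665554e+00 1.25646388e+00 1.79495563e+00
 1.44406926e-03 1.47364522e+00] [0.00312608 0.20347843 0.97899517 0.01245825]
```

```bash
cat > st.py <<'E'
from h import *
from scipy.spatial.transform import Rotation as Ro
s=env.get_state();o=s["orientation"];M=Ro.from_quat([*o[1:],o[0]]).as_matrix()
print(np.round(M,3).tolist(),np.round(s["tcp_pos"],4),np.round(s["joint_pos"],2),s["clock"])
E
python3 -m pendant '[[1,0,0.06,0,0],[1,0,0.06,0,0],[1,0,0.06,0,0],[1,0,0.06,0,0]]'; python3 st.py
```

```text
clock: 1.92
tcp_pos: [0.3725, 0.8563, 0.1945]
orientation: [0.023, 0.202, 0.974, 0.094]
wrist_force: [0.5, 0.4, -0.8]
finger_gap: 0.0853
grip_force: 0.0
[[-0.917, 0.39, 0.083], [0.399, 0.9, 0.175], [-0.006, 0.193, -0.981]] [0.3725 0.8563 0.1945] [1.07 1.08 1.26 1.56 0.01 1.48] 1.925
```

The tilt works and runs nearly along the box axis. A little more.

```bash
python3 -m pendant '[[1,0,0.06,-0.02,0],[1,0,0.06,-0.02,0],[1,0,0.06,-0.02,0],[1,0,0.06,-0.02,0]]'; python3 st.py
```

```text
clock: 2.42
tcp_pos: [0.3948, 0.9097, 0.2646]
orientation: [0.046, 0.2, 0.96, 0.189]
wrist_force: [-0.2, 0.6, -0.3]
finger_gap: 0.0854
grip_force: 0.0
[[-0.916, 0.366, 0.163], [0.4, 0.849, 0.345], [-0.012, 0.382, -0.924]] [0.3948 0.9097 0.2646] [1.07 1.02 1.26 1.42 0.02 1.49] 2.425
```

```bash
cat >> h.py <<'E'
from scipy.spatial.transform import Rotation as Ro
BOX=np.array([0.533,0.0761,-1.9426])
A=np.array([0,-.057,.017]); Bf=np.array([0,.0425,.017])
def M():
    o=env.get_state()["orientation"];return Ro.from_quat([*o[1:],o[0]]).as_matrix()
def tip(off): return np.array(env.get_state()["tcp_pos"])+M()@off
def inbox(P):
    c,s=np.cos(BOX[2]),np.sin(BOX[2]);d=P-np.r_[BOX[:2],0];return np.array([c*d[0]+s*d[1],-s*d[0]+c*d[1],d[2]])
def go(off,b): return np.round(M().T@(w([b],BOX)[0]-tip(off)),4)
E
python3 - <<'E'
from h import *
print(env.finger_overhang,"A",inbox(tip(A)),"B",inbox(tip(Bf)),go(A,(-.101,-.024,.25)))
d=w([(0,0,1)],(0,0,BOX[2]))[0];print("up",M().T@[0,0,1],"boxx",M().T@w([(1,0,0)],(0,0,BOX[2]))[0],"boxy",M().T@w([(0,1,0)],(0,0,BOX[2]))[0])
E
```

```text
0.017 A [-0.68019247 -0.43304258  0.22712135] B [-0.77210589 -0.42979241  0.26508988] [-0.4323 -0.5129 -0.231 ]
up [-0.01192636  0.3815933  -0.92425338] boxx [-0.04025676 -0.92375297 -0.38086723] boxy [-0.99911819  0.03266508  0.02637872]
```

```bash
python3 -m pendant '[[1,-0.036,-0.043,-0.019,0],[1,-0.036,-0.043,-0.019,0],[1,-0.036,-0.043,-0.019,0],[1,-0.036,-0.043,-0.019,0],[1,-0.036,-0.043,-0.019,0],[1,-0.036,-0.043,-0.019,0],[1,-0.036,-0.043,-0.019,0],[1,-0.036,-0.043,-0.019,0]]'; python3 st.py; python3 -c "
from h import *;print(inbox(tip(A)),go(A,(-.101,-.024,.25)))"
```

```text
clock: 3.42
tcp_pos: [0.5052, 0.4772, 0.2806]
orientation: [0.046, 0.199, 0.96, 0.189]
wrist_force: [1.0, 0.4, -0.5]
finger_gap: 0.0852
grip_force: 0.0
[[-0.916, 0.365, 0.164], [0.4, 0.849, 0.344], [-0.014, 0.381, -0.924]] [0.5052 0.4772 0.2806] [ 0.56  0.26 -0.01  0.96  0.21  1.  ] 3.425
[-0.31736103 -0.17289866  0.24315259] [-0.1576 -0.1926 -0.0844]
```

```bash
python3 -m pendant '[[1,-0.039,-0.048,-0.021,0],[1,-0.039,-0.048,-0.021,0],[1,-0.039,-0.048,-0.021,0],[1,-0.039,-0.048,-0.021,0],[1,0,0,0,0]]'; python3 - <<'E'
from h import *;print(inbox(tip(A)),go(A,(-.101,-.024,.16)))
a=shot("top","t1.png");b=shot("scene","s1.png")
a=cv2.resize(a[130:310,160:350,::-1],None,fx=2.2,fy=2.2);b=cv2.resize(b[120:330,180:420,::-1],None,fx=1.6,fy=1.6)
h=max(a.shape[0],b.shape[0]);pad=lambda i:cv2.copyMakeBorder(i,0,h-i.shape[0],0,0,0)
cv2.imwrite("pics/m1.png",np.hstack([pad(a),pad(b)])[:600,:800]);print(a.shape,b.shape)
print("tips top",proj("top",[tip(A),tip(Bf)]),"scene",proj("scene",[tip(A),tip(Bf)]))
E
```

```text
clock: 4.05
tcp_pos: [0.5633, 0.2312, 0.2869]
orientation: [0.047, 0.203, 0.96, 0.187]
wrist_force: [0.2, 1.3, 0.3]
finger_gap: 0.0855
grip_force: 0.0
[-0.10920113 -0.02973457  0.24952602] [-0.0048 -0.0413  0.0799]
(396, 418, 3) (336, 384, 3)
tips top [[209.32789917 218.34608417]
 [172.88476211 202.26024717]] scene [[342.56991175 199.88331917]
 [355.29601952 208.24613147]]
```

View pics/m1.png

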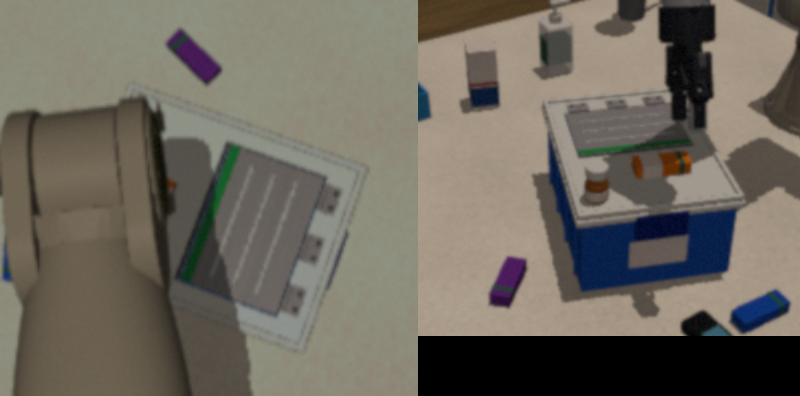

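Left: the arm hides the ledge from above. Right: both fingers hang above the carton, with the lower fingertip about (344,195) in the scene image. That is some 5 px higher than predicted, so the open fingers are shorter, with an overhang of about 5 mm. I'll correct for that and descend behind the carton.

```bash
sed -i 's/^A=.*/A=np.array([0,-.057,.005]); Bf=np.array([0,.0425,.005])/' h.py; python3 -c "
from h import *;print(inbox(tip(A)),go(A,(-.103,-.026,.185)),go(A,(-.103,-.026,.156)))"
```

```text
[-0.1074403  -0.03258218  0.26022287] [-0.0057 -0.0324  0.0681] [-0.0053 -0.0434  0.0949]
```

```bash
python3 -m pendant '[[1,-0.003,-0.016,0.034,0],[1,-0.003,-0.016,0.034,0],[1,0,-0.006,0.013,0],[1,0,-0.005,0.012,0],[1,0,0,0,0]]'; python3 - <<'E'
from h import *;print(inbox(tip(A)))
b=shot("scene","s2.png");cv2.imwrite("pics/m2.png",cv2.resize(b[150:300,240:420,::-1],None,fx=4,fy=4,interpolation=cv2.INTER_CUBIC))
print((proj("scene",[tip(A)])-[240,150])*4)
E
```

```text
clock: 4.78
tcp_pos: [0.5656, 0.2289, 0.183]
orientation: [0.045, 0.199, 0.961, 0.187]
wrist_force: [-0.4, -0.6, -0.7]
finger_gap: 0.0853
grip_force: 0.0
[-0.10334969 -0.02684071  0.15679808]
[[385.72046129 321.58533272]]
```

View pics/m2.png

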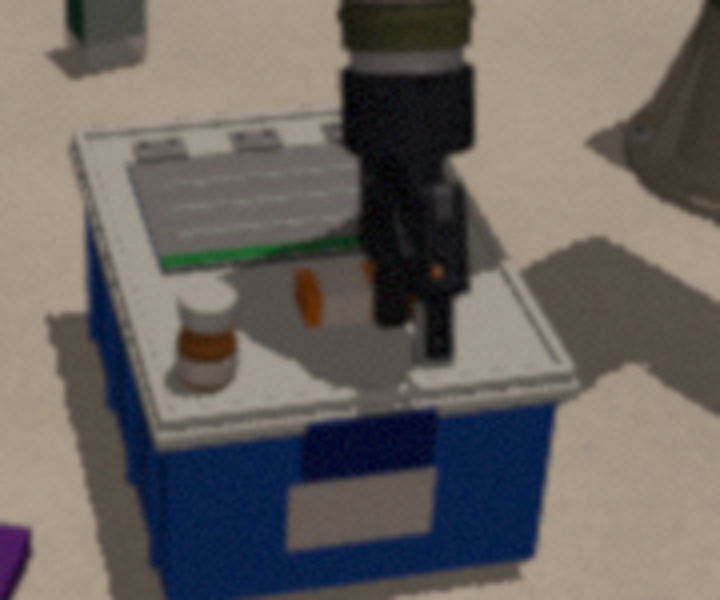

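The lower finger stands just behind the carton, tip at crop (390,325), and touches nothing. I'll push the carton up close to the edge, still on the ledge, with the flap shut.

```bash
python3 -m pendant '[[1,0,-0.0085,-0.0035,0],[1,0,-0.0085,-0.0035,0],[1,0,-0.0085,-0.0035,0],[1,0,-0.0085,-0.0035,0],[1,-0.002,-0.0085,-0.0035,0],[1,0,0,0,0]]'; python3 - <<'E'
from h import *;print(inbox(tip(A)))
b=shot("scene","s3.png");cv2.imwrite("pics/m3.png",cv2.resize(b[150:300,240:420,::-1],None,fx=4,fy=4,interpolation=cv2.INTER_CUBIC))
f=lambda P:np.round((proj("scene",w(P,BOX))-[240,150])*4)
print(f([(-.012,-.05,.15),(-.012,.02,.15),(-.017,.019,.172),(-.049,.019,.172),(-.017,.019,.15)]))
E
```

```text
clock: 5.58
tcp_pos: [0.5489, 0.1842, 0.1828]
orientation: [0.045, 0.2, 0.961, 0.187]
wrist_force: [0.3, -0.1, 0.5]
finger_gap: 0.0856
grip_force: 0.0
[-0.05564618 -0.02626703  0.15668362]
[[380. 244.]
 [274. 256.]
 [279. 231.]
 [291. 259.]
 [278. 260.]]
```

View pics/m3.png

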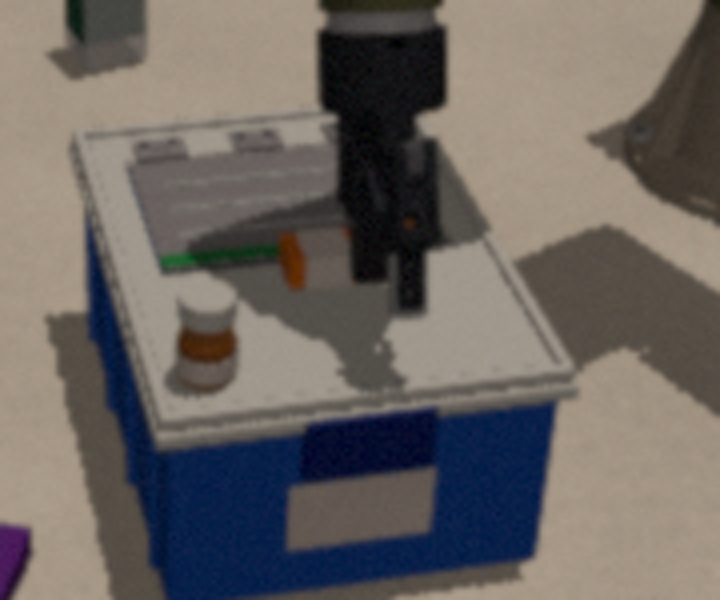

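The carton stands just short of the edge, its end face at crop (280-302, 235-288), and the flap is shut. Next I back off, lift, and carry the lower finger over the flap so the other finger comes down behind the carton.

```bash
python3 - <<'E'
from h import *
B=lambda v:np.round(M().T@w([v],(0,0,BOX[2]))[0],4)
t=inbox(tip(Bf));print(t,B((-.006,0,0)),B((0,0,.05)),B((-.066-t[0]+.006,-.026-t[1],0)))
E
```

```text
[-0.14807329 -0.02293838  0.19409384] [0.0002 0.0056 0.0023] [-0.0005  0.0189 -0.0463] [-0.0006 -0.0816 -0.0332]
```

```bash
python3 -m pendant '[[1,0,0.006,0.002,0],[1,0,0.0095,-0.023,0],[1,0,0.0095,-0.023,0],[1,0,-0.041,-0.0165,0],[1,0,-0.041,-0.0165,0],[1,0,0,0,0]]'; python3 - <<'E'
from h import *
B=lambda v:np.round(M().T@w([v],(0,0,BOX[2]))[0],4)
t=inbox(tip(Bf));a=inbox(tip(A));print(t,a,B((-.066-t[0],-.026-t[1],.155-t[2])))
E
```

```text
clock: 6.38
tcp_pos: [0.5154, 0.109, 0.2327]
orientation: [0.045, 0.201, 0.961, 0.187]
wrist_force: [0.3, 0.1, 0.1]
finger_gap: 0.0857
grip_force: 0.0
[-0.06550479 -0.02665653  0.24408226] [ 0.02657186 -0.03022462  0.20654015] [ 0.0003 -0.0331  0.0827]
```

```bash
python3 -m pendant '[[1,0,-0.010,0.025,0],[1,0,-0.010,0.025,0],[1,0,-0.004,0.011,0],[1,0,-0.004,0.010,0],[1,0,-0.004,0.009,0],[1,0,0,0,0]]'; python3 - <<'E'
from h import *
t=inbox(tip(Bf));a=inbox(tip(A));print(t,a)
b=shot("scene","s4.png");cv2.imwrite("pics/m4.png",cv2.resize(b[150:300,240:420,::-1],None,fx=4,fy=4,interpolation=cv2.INTER_CUBIC))
print((proj("scene",[tip(Bf)])-[240,150])*4)
E
```

```text
clock: 7.12
tcp_pos: [0.5177, 0.1108, 0.1468]
orientation: [0.045, 0.199, 0.961, 0.188]
wrist_force: [0.1, 0.8, 2.5]
finger_gap: 0.0853
grip_force: 1.3
[-0.06800428 -0.02537266  0.15828757] [ 0.02402609 -0.02858178  0.12059989]
[[368.13998507 286.71196967]]
```

View pics/m4.png

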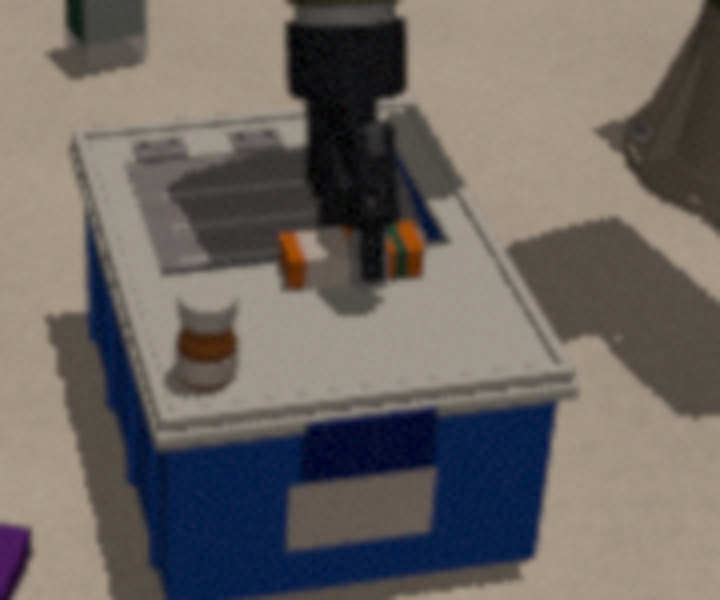

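The flap is open under the front finger, and the blue inside of the tub shows at crop (420,200). The other finger is behind the carton at (370,282), about 6 mm off its middle. I'll centre it, then push.

```bash
python3 -m pendant '[[1,-0.006,-0.001,0.0025,0],[1,0,-0.0092,-0.0038,0],[1,0,-0.0092,-0.0038,0],[1,0,-0.0092,-0.0038,0],[1,0,-0.0092,-0.0038,0],[1,0,-0.0092,-0.0038,0],[1,0,0,0,0]]'; python3 - <<'E'
from h import *
t=inbox(tip(Bf));a=inbox(tip(A));print(t,a)
b=shot("scene","s5.png");cv2.imwrite("pics/m5.png",cv2.resize(b[150:300,240:420,::-1],None,fx=4,fy=4,interpolation=cv2.INTER_CUBIC))
E
```

```text
clock: 8.05
tcp_pos: [0.5025, 0.0614, 0.1445]
orientation: [0.045, 0.201, 0.961, 0.187]
wrist_force: [-0.0, 0.5, 6.5]
finger_gap: 0.0852
grip_force: 3.0
[-0.01647501 -0.02150097  0.15587454] [ 0.07561801 -0.02493069  0.1183597 ]
```

View pics/m5.png

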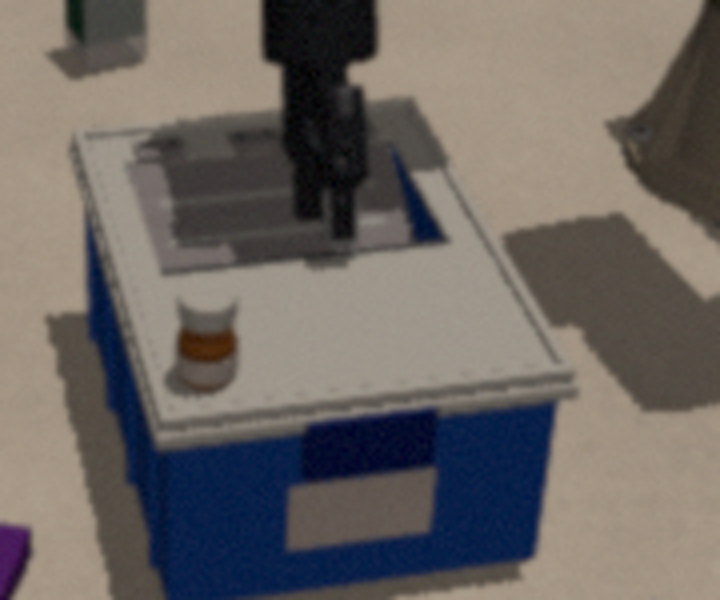

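The carton is gone from the ledge and dropped past the open flap, and no orange shows at crop (160-450, 130-270). I'll open the flap a bit further so nothing can rest on it, then back off and lift so it springs shut.

```bash
python3 -m pendant '[[1,0,-0.0092,-0.0038,0],[1,0,0,0,0],[1,0,0,0,0],[1,0,0.0092,0.0038,0],[1,0,0.0092,-0.0232,0],[1,0,0.0092,-0.0232,0],[1,0,0.0095,-0.0232,0],[1,0,0.0095,-0.0232,0]]'; python3 -m pendant '[[1,-0.05,0.012,-0.03,0],[1,0,0.02,-0.05,0],[1,0,-0.05,-0.02,0],[1,0,-0.05,-0.02,0],[1,0,-0.05,-0.02,0],[1,0,0,0,0],[1,0,0,0,0]]'; python3 - <<'E'
from h import *
a=shot("top","t6.png");b=shot("scene","s6.png")
a=cv2.resize(a[140:310,165:345,::-1],None,fx=2.2,fy=2.2);b=cv2.resize(b[120:310,200:400,::-1],None,fx=2,fy=2)
h=max(a.shape[0],b.shape[0]);pad=lambda i:cv2.copyMakeBorder(i,0,h-i.shape[0],0,0,0)
cv2.imwrite("pics/m6.png",np.hstack([pad(a),pad(b)])[:600,:800])
E
```

```text
clock: 9.1
tcp_pos: [0.5005, 0.0621, 0.2442]
orientation: [0.044, 0.2, 0.961, 0.186]
wrist_force: [0.8, -1.2, 0.0]
finger_gap: 0.0853
grip_force: 0.0
clock: 9.98
tcp_pos: [0.481, -0.1058, 0.3294]
orientation: [0.044, 0.2, 0.961, 0.187]
wrist_force: [0.3, 0.4, -0.1]
finger_gap: 0.0853
grip_force: 0.0
```

View pics/m6.png

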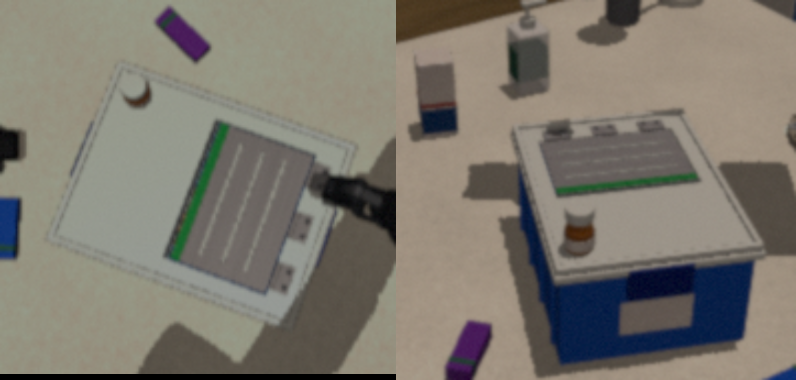

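Both views show the flap shut and flush, the ledge empty except for the undisturbed jar, the neighbours standing, and the gripper clear in the air.

```bash
python3 -c "
from workcell import env;print(env.hand_in())"
```

```text
the job is handed in; nothing more can be done
None
```

The orange carton is posted: I held the flap down with one finger, pushed the carton over the edge with the other, and it dropped inside. The flap sprang shut, the jar and the things beside the box were left alone, and I handed the job in at about 10 s on the robot's clock.

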